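# Close and lock the harness junction housing

## Robot

A 6-joint arm with a two-finger parallel gripper is mounted at the origin on the work surface. World frame = base frame: x ahead of the robot, y to its left, z up, the work surface at z = 0. Lengths are in m, angles in rad, forces in N, time in s.
With the tool pointing down it reaches from about 0.35 to 0.775 m from the base axis. Payload 5.5 kg.
Tool frame: the origin (TCP) lies midway between the tips of the shut fingers; the grasp point (between the pads) lies 19 mm behind it; y points along the fingers, z is the direction in which the jaws open and shut, and the axes are right-handed (so a half turn about y gives the same grasp; the last joint's range is limited). The gripper opens to 85 mm and grips with 20 to 120 N. Pads are 22 mm wide; open, the fingers measure 114 mm over their backs; the gripper's body (76 mm by 85 mm) begins 54 mm behind the grasp point. The pads swing forward as they close: fully open they stand 13 mm farther back than shut.
Start: joints at [-1.352, 0.313, 0.046, 1.304, 0, 1.431], TCP at [0.202, -0.538, 0.231] pointing down, gripper open.
Joint ranges: [-2.76, 2.76], [-0.86, 1.69], [-1.03, 1.26], [-2.2, 2.34], [-1.47, 1.5], [-3.14, 3.14]. Speed limits (rad/s): [2.57, 2.57, 3.14, 3.14, 3.14, 3.14].

## Interface

Orientations are given as a rotation vector (axis times angle).
In Python, from cell import * gives the robot as it stands.
- The arm moves only by the tool jog_arm, never from a script. Its argument "rows" is a list of rows, each a list of 7 numbers: the turn, a rotation vector about the tool's x, y, z in rad, then the shift along the tool's x, y, z in mm, then the closure, from 0 (fully open) to 1 (shut). A call has 1 to 20 rows; each row shifts and turns the pose as measured when the row begins, along the tool's axes as they then stand; what a row does not reach is not made up. A row lasts 1/12 s, in which the tool goes at most 41.7 mm and 7.16 degrees, less where a joint would pass 70% of its speed; a pose out of reach is approached as far as the arm can. A call with a gripper value outside its range is refused whole. The fingers move at their own pace and stop on an object; "force" is the grip in N (left out, the last holds). Time passes only in rows, so rows that do not move let the fingers close. It gives the time, the measured TCP pose, the force and the opening at its end, in the units of the state.
- read_state(): the state, without advancing time (a new reading comes with each control period).
- snapshot(name): name is "side" or "top"; returns a dict with "frame" (480x640x3 uint8, red, green, blue), "fov_y" (degrees; the focal length in pixels is half the picture's height over the tangent of half this angle, whatever the lens; pixels are square), "cx", "cy" (the principal point, pixels), "k1" (the pictures are not rectified: a ray, as slopes to the right and down, at radius r is drawn at 1 + k1 r^2 times it, then the intrinsics apply), "R" (3x3) and "t" (3): a world point X has camera coordinates R X + t. Camera axes: x right, y down, z forward; pixel columns grow to the right and rows downward; lengths in m; the calibration is good to about 2 mm. A picture is of the moment at which its call begins. There is no depth.
- job_done(): hands the job in, once; it reports no verdict.
The state is a dict: "t": time; "joint_positions": joint angles; "joint_vel": joint speeds; "tau": joint torques, N m; "eef_pos": TCP position; "tcp_rot": TCP orientation; "contact_force": force on the tool from outside, world axes, zero at the start; "wrist_torque": the same for the moment, N m; "width": finger opening in m.
Only numpy, scipy, OpenCV 4.12 (cv2) and the standard library are available. Lean on these libraries where they do the work, as an engineer would, in place of code of your own. Each camera call takes 0.05 s, during which the arm holds its last target.

## Task

Close up the grey junction housing on the harness bench: press both of its hinged black covers down until their catches snap and hold them fully shut, then slide the flush metal locking plate along its channel, towards the empty end, fully home over the covers' lips. Shut both covers before you move the plate, do not press so hard that the plastic cracks (it stands about 45 N), and leave the bin, reel, screwdriver and carton as they are.

Things in the scene. Friction and masses are not known exactly. Their poses are not given: they have to be found in the camera images.
- housing: The grey plastic junction housing, fixed, 200 x 220 x 60 mm (x, y, z). Origin: centre of its underside. z up; its -x side is the front deck (57 mm deep in x) with the locking plate; at +x are the hinges and three cable glands sticking out 22 mm. Two black covers, wide one at +y, narrow one at -y, fill the rest of its top. Shut covers and deck are level at 60 mm height.
- cover_wide (a joint): Angle (rad) of the wide black cover: 0 shut, 0.2 to 0.6 ajar at the start. 110 mm wide (housing y -9 to 101 mm), 133 mm long, 6 mm thick; hinge pin along y at housing x = 88 mm, height 46 mm; free edge at x = -41 mm when shut. A weak spring lifts it. In its last 10 mm of drop a hook under the free edge must snap past a sprung catch; let go before that, it springs up.
- cover_wide_pad (a point): Point on the wide cover's top face, mid-width, 95 mm from the hinge pin towards the free edge: a good place to press, where about 12 to 24 N snaps the catch. Moves with the cover; when shut at housing x = -7 mm, y = 46 mm, height 60 mm. Once past the catch the cover meets its stop at 0 rad.
- cover_narrow (a joint): Opening angle (rad) of the narrow black cover, just like the wide one but 88 mm wide in y (housing y -101 to -13 mm).
- cover_narrow_pad (a point): The same point on the narrow cover. When shut at housing x = -7 mm, y = -57 mm, height 60 mm.
- lock (a joint): Travel (m) of the bare-metal locking plate along the housing's +y: 0 to 0.004 at the start, 0.040 at the end stop (locked). Plate 40 mm (x) by 110 mm (y), finely ribbed, flush or slightly sunk in the deck, no handle: press on it from above with shut fingertips and drag. It rubs with about 8 N, so roughly 17 to 25 N of downward press moves it; it may slip under the fingers, then press again.
- parts_bin: Blue open bin of connectors, 150 x 110 x 75 mm, loose; origin under its centre. Leave alone.
- wire_reel: Reel of copper wire with cardboard flanges lying flat, diameter 110 mm, 52 mm high, loose; origin under its centre. Leave alone.
- screwdriver: Screwdriver lying on the bench to the robot's right, loose. Leave alone.
- carton: Small cardboard carton 90 x 70 x 60 mm, loose; origin under its centre. Leave alone.
- lock_start (a point): Fixed point of the housing at deck height (x = -63, y = -20, z = 60 mm) over the middle of the plate when its travel is 0. The plate's top lies 0 to 4 mm below this, differently in each housing and not measured: find it by touch. The channel is 42 mm wide, y = -75 to 75 mm; its empty end is a recess 8 mm deep. Tabs on the plate reach over the shut covers' lips when home.

How it is judged:
On the way, in this order (a step that is already met when the one before it is completed fails the run):
1. both covers are snapped shut while the plate is still unlocked (value of joint each of cover_wide, cover_narrow below 0.03 rad and value of joint lock below 0.015 m), for 0.2 s.
2. the locking plate is slid home (value of joint lock above 0.036 m), for 0.2 s.
At the end, for the whole second after the job is handed in: Both covers held shut by their catches (within 0.03 rad of closed) and the locking plate slid to its end stop (at least 36 of 40 mm) (value of joint each of cover_wide, cover_narrow below 0.03 rad and value of joint lock above 0.036 m); the robot touches nothing.
It fails at once if the housing is pressed with more than 45 N (contact force between housing and the arm above 45 N or contact force between housing and the fingers above 45 N).
It fails at once if a bystander is disturbed (moved more than 20 mm) (distance of any of parts_bin, wire_reel, screwdriver, carton from where it was at the start of the episode above 0.02 m).
It also fails if it takes over 67 s, if anything falls off the work surface, if the arm or the gripper's body presses on something with over 40 N, if the wrist force passes 120 N, or if a joint passes its speed limit or range.

## Working session

There is one attempt and no reset: what is moved stays moved. The work goes in short steps, Python scripts to look and compute and a tool call to move; the robot and the scene stay as the last step left them, time stands still between calls to the robot, and variables do not carry over. Pictures are saved under pics/ and viewed, and the job is handed in when it is done.

Besides the shell and the picture viewer there is one more tool, called after ">>>" by a JSON object that holds its "name" and its "arguments". jog_arm: Moves the arm, as the interface text tells. Its arguments: {"type":"object","properties":{"rows":{"type":"array","items":{"type":"array","items":{"type":"number"}}},"force":{"type":"number"}},"required":["rows"]}

```bash
mkdir -p pics; ls
python3 - <<'E'
from cell import *
import cv2
s=read_state()
for k,v in s.items(): print(k,v)
for n in("side","top"):
    d=snapshot(n); cv2.imwrite(f"pics/{n}0.png",d["frame"][:,:,::-1])
    print(n,{k:v for k,v in d.items() if k!="frame"})
E
```

```text
pics
t 0.0
joint_positions [-1.35161886e+00  3.13985055e-01  4.50106688e-02  1.30360188e+00
  3.02840912e-05  1.43119802e+00]
joint_vel [ 0.0010524  -0.00023471  0.00012827 -0.00038202  0.00014698  0.00023439]
tau [ 5.28053406e-04 -4.80629754e+01  2.98534548e+01  1.91895867e-02
 -1.47232809e-04  1.76830974e-05]
eef_pos [ 0.20179054 -0.53790017  0.23043056]
tcp_rot [-0.36742478  2.0277984  -2.0241339 ]
contact_force [0.19983792 0.19704987 1.1836717 ]
wrist_torque [0.00983253 0.00347702 0.05581186]
width 0.08555696089475663
side {'fov_y': 51.30127014019065, 'cx': 315.90139299405706, 'cy': 238.45178697435978, 'k1': -0.049487320662575655, 'R': array([[-0.89077359, -0.45399379, -0.02029898],
       [-0.24412796,  0.51571868, -0.82124039],
       [ 0.3833066 , -0.7265837 , -0.57022116]]), 't': array([0.5821129 , 0.20352672, 0.94976796])}
top {'fov_y': 54.9346074207945, 'cx': 314.5676604674813, 'cy': 247.51946402703598, 'k1': 0.01267567979830135, 'R': array([[-2.87345925e-02, -9.99585026e-01, -2.02457141e-03],
       [-9.94555325e-01,  2.87928577e-02, -1.00153265e-01],
       [ 1.00169997e-01, -8.64314976e-04, -9.94969962e-01]]), 't': array([-0.00306043,  0.64071914,  1.10820167])}
```

View pics/side0.png

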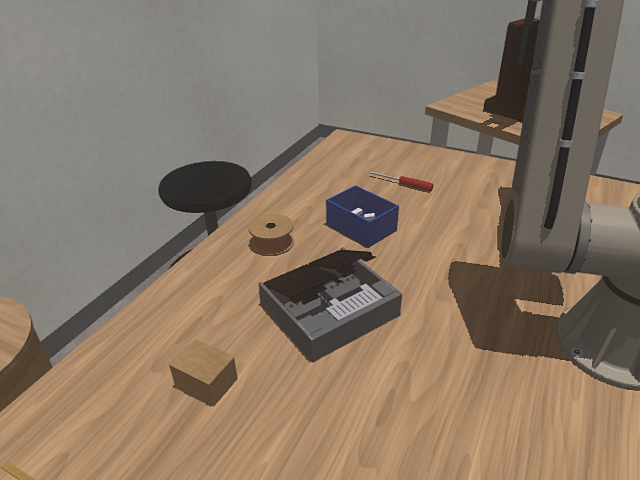

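View pics/top0.png

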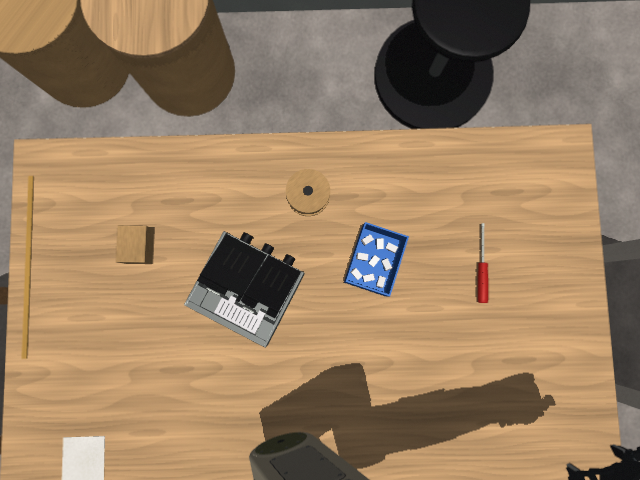

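Side: housing around (330,305), covers ajar, bin at (362,215). Top: housing between (186,305), (222,233), (303,270), (267,347). I'll enlarge these.

Run:
```python
import cv2
a=cv2.imread("pics/top0.png")[220:360,170:320]; cv2.imwrite("pics/top0c.png",cv2.resize(a,None,fx=4,fy=4,interpolation=cv2.INTER_CUBIC)[:600])
a=cv2.imread("pics/side0.png")[240:365,250:410]; cv2.imwrite("pics/side0c.png",cv2.resize(a,None,fx=4.5,fy=4.5,interpolation=cv2.INTER_CUBIC)[:600])
```

```text
(no output)
```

View pics/top0c.png

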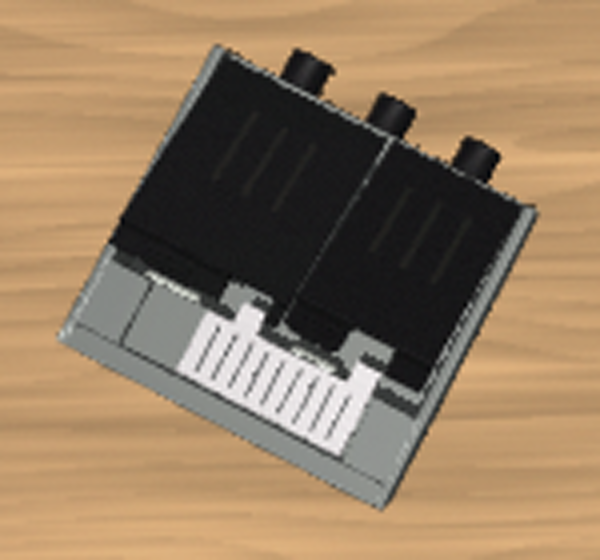

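View pics/side0c.png

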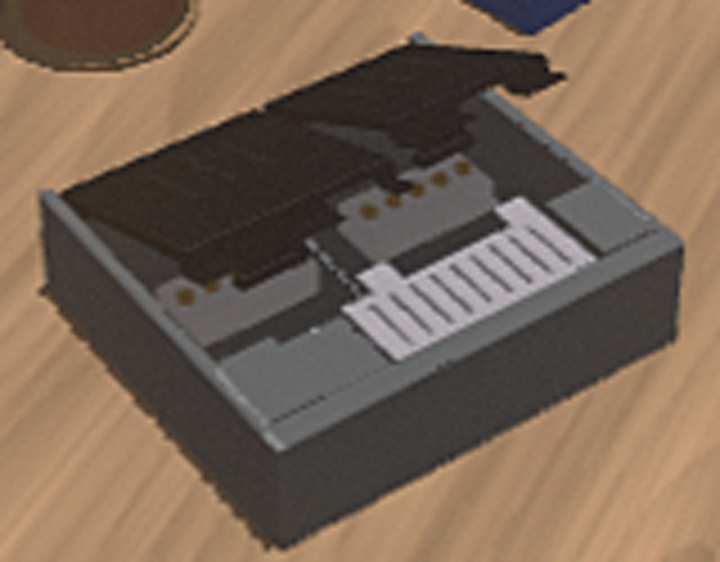

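```bash
cat > h.py <<'E'
import numpy as np, cv2
from scipy.optimize import least_squares
from scipy.spatial.transform import Rotation as Ro
CAM={'side':dict(fov=51.30127014019065,cx=315.90139299405706,cy=238.45178697435978,k1=-0.049487320662575655,R=np.array([[-0.89077359,-0.45399379,-0.02029898],[-0.24412796,0.51571868,-0.82124039],[0.3833066,-0.7265837,-0.57022116]]),t=np.array([0.5821129,0.20352672,0.94976796])),
'top':dict(fov=54.9346074207945,cx=314.5676604674813,cy=247.51946402703598,k1=0.01267567979830135,R=np.array([[-2.87345925e-02,-9.99585026e-01,-2.02457141e-03],[-9.94555325e-01,2.87928577e-02,-1.00153265e-01],[1.00169997e-01,-8.64314976e-04,-9.94969962e-01]]),t=np.array([-0.00306043,0.64071914,1.10820167]))}
def proj(n,X):
    c=CAM[n];p=np.atleast_2d(X)@c['R'].T+c['t'];s=p[:,:2]/p[:,2:]
    s=s*(1+c['k1']*(s**2).sum(1,keepdims=True));f=240/np.tan(np.radians(c['fov'])/2)
    return s*f+[c['cx'],c['cy']]
def H(q,P):
    x,y,a=q;P=np.atleast_2d(P)*1e-3;c,s=np.cos(a),np.sin(a)
    return np.c_[x+c*P[:,0]-s*P[:,1],y+s*P[:,0]+c*P[:,1],P[:,2]]
E
python3 - <<'E'
from h import *
C=np.array([[-100,110,60],[-100,-110,60],[100,-110,60],[100,110,60]])
T=(np.array([[60,338],[384,508],[537,208],[220,47]])+.5)/4-.5+[170,220]
S=(np.array([[283,443],[682,240],[418,38],[45,193]])+.5)/4.5-.5+[250,240]
f=lambda q:np.r_[(proj('top',H(q,C))-T).ravel(),(proj('side',H(q,C))-S).ravel()]
for g in (f,lambda q:f(q)[:8],lambda q:f(q)[8:]):
    r=least_squares(g,[.55,.1,-.4]);print(r.x,np.round(r.fun,1))
q=least_squares(f,[.55,.1,-.4]).x; np.save('q.npy',q)
for P in ([-7,46,60],[-7,-57,60],[-63,-20,60],[-63,20,60]): 
    w=H(q,P)[0]; print(P,w.round(4),np.hypot(*w[:2]).round(3))
# predicted free edge corners per angle
for th in np.arange(.1,.65,.1):
    x,z=88-129*np.cos(th)+14*np.sin(th),46+129*np.sin(th)+14*np.cos(th)
    P=[[x,101,z],[x,-9,z],[x,-13,z],[x,-101,z]]
    print(th.round(1),((proj('top',H(q,P))-[170,220])*4).round(),((proj('side',H(q,P))-[250,240])*4.5).round().tolist())
from cell import read_state
s=read_state();R=Ro.from_rotvec(s['tcp_rot']).as_matrix();print(R.round(3))
E
```

```text
[ 0.54525046  0.14925725 -0.5004426 ] [-1.   0.4 -0.1  0.6  0.4  0.  -1.3 -1.1 -0.5  1.1  2.1 -0.8  0.7 -3.
 -1.5 -1.2]
[ 0.54526174  0.14810675 -0.50288433] [-0.6  0.3  0.3  0.7  0.9  0.1 -0.7 -1.1]
[ 0.54485034  0.1509051  -0.49785149] [-0.5  1.8  2.  -0.4  0.4 -2.6 -1.8 -0.5]
[-7, 46, 60] [0.5612 0.193  0.06  ] 0.593
[-7, -57, 60] [0.5118 0.1026 0.06  ] 0.522
[-63, -20, 60] [0.4804 0.1619 0.06  ] 0.507
[-63, 20, 60] [0.4996 0.197  0.06  ] 0.537
0.1 [[111. 253.]
 [276. 338.]
 [282. 341.]
 [415. 410.]] [[214.0, 328.0], [425.0, 227.0], [433.0, 223.0], [586.0, 150.0]]
0.2 [[109. 247.]
 [275. 333.]
 [281. 337.]
 [415. 406.]] [[209.0, 301.0], [421.0, 201.0], [429.0, 197.0], [583.0, 125.0]]
0.3 [[107. 240.]
 [275. 327.]
 [281. 330.]
 [417. 400.]] [[202.0, 273.0], [415.0, 174.0], [423.0, 171.0], [578.0, 98.0]]
0.4 [[107. 230.]
 [277. 318.]
 [283. 321.]
 [420. 392.]] [[193.0, 244.0], [408.0, 146.0], [415.0, 143.0], [571.0, 72.0]]
0.5 [[107. 219.]
 [279. 307.]
 [285. 311.]
 [424. 382.]] [[183.0, 215.0], [398.0, 118.0], [406.0, 115.0], [562.0, 45.0]]
0.6 [[110. 205.]
 [283. 295.]
 [289. 298.]
 [429. 370.]] [[171.0, 186.0], [388.0, 90.0], [395.0, 87.0], [552.0, 18.0]]
[[-0.936 -0.     0.351]
 [-0.351  0.002 -0.936]
 [-0.    -1.    -0.002]]
```

>>> {"name": "jog_arm", "arguments": {"rows": [[0,-0.12,0,0,0,0,1],[0,-0.12,0,0,0,0,1],[0,-0.12,0,0,0,0,1],[0,-0.12,0,0,0,0,1],[0,-0.12,0,0,0,0,1],[0,-0.12,0,0,0,0,1],[0,-0.12,0,0,0,0,1],[0,-0.12,0,0,0,0,1],[0,-0.12,0,0,0,0,1],[0,-0.12,0,0,0,0,1],[0,-0.12,0,0,0,0,1],[0,-0.12,0,0,0,0,1],[0,-0.12,0,0,0,0,1],[0,-0.12,0,0,0,0,1],[0,-0.12,0,0,0,0,1],[0,-0.12,0,0,0,0,1],[0,-0.12,0,0,0,0,1],[0,-0.12,0,0,0,0,1],[0,-0.12,0,0,0,0,1]], "force": 40}}

```text
t: 1.68
eef_pos: [0.2004, -0.5314, 0.2195]
tcp_rot: [-1.524, 0.329, -0.313]
contact_force: [-0.5, 1.1, 0.3]
width: -0.0
```

```bash
cat > w.py <<'E'
from h import *
from cell import *
q=np.load('q.npy')
def rel(P):
    s=read_state();R=Ro.from_rotvec(s['tcp_rot']).as_matrix()
    d=R.T@(H(q,P)[0]-s['eef_pos'])*1e3
    c,sn=np.cos(q[2]),np.sin(q[2]);Hr=np.array([[c,-sn,0],[sn,c,0],[0,0,1]])
    hp=Hr.T@(s['eef_pos']-[q[0],q[1],0])*1e3
    print('t',round(s['t'],2),'tool shift mm',d.round(1),'hous pos',hp.round(1),'F hous',(Hr.T@s['contact_force']).round(1),'w',round(s['width'],4))
    # rotation error in tool frame: tool x=hx, y=down, z=hy
    Rd=Hr@np.array([[1,0,0],[0,0,1],[0,-1,0]]).T
    Rd=np.c_[Hr[:,0],[0,0,-1],Hr[:,1]]
    print('turn needed',Ro.from_matrix(R.T@Rd).as_rotvec().round(3),'q',s['joint_positions'].round(2))
E
python3 -c "
from w import *
rel([8,46,150])"
```

```text
t 1.68 tool shift mm [ 57.5  84.7 805.3] hous pos [  24.  -762.6  219.5] F hous [-1.   0.7  0.3] w -0.0
turn needed [-0.019  0.09  -0.015] q [-1.35  0.32  0.03  1.3   0.   -0.94]
```

>>> {"name": "jog_arm", "arguments": {"rows": [[-0.019,0.09,-0.015,0,0,0,1],[0,0,0,3,0,40,1],[0,0,0,3,0,40,1],[0,0,0,3,0,40,1],[0,0,0,3,0,40,1],[0,0,0,3,0,40,1],[0,0,0,3,0,40,1],[0,0,0,3,0,40,1],[0,0,0,3,0,40,1],[0,0,0,3,0,40,1],[0,0,0,3,0,40,1],[0,0,0,3,0,40,1],[0,0,0,3,0,40,1],[0,0,0,3,0,40,1],[0,0,0,3,0,40,1],[0,0,0,3,0,40,1],[0,0,0,3,0,40,1],[0,0,0,3,0,40,1]]}}

```text
t: 3.18
eef_pos: [0.577, 0.0584, 0.2117]
tcp_rot: [-1.532, 0.407, -0.396]
contact_force: [0.9, -1.1, 0.8]
width: 0.0003
```

```bash
python3 -c "
from w import *
rel([8,46,150])"
```

```text
t 3.18 tool shift mm [-64.3  62.2 109.7] hous pos [ 71.4 -64.5 211.7] F hous [ 1.3 -0.5  0.8] w 0.0003
turn needed [ 0.    -0.012 -0.007] q [-0.04  0.33  0.03  1.27  0.    0.47]
```

>>> {"name": "jog_arm", "arguments": {"rows": [[0,-0.012,-0.007,-13,0,22,1],[0,0,0,-13,0,22,1],[0,0,0,-13,0,22,1],[0,0,0,-13,0,22,1],[0,0,0,-13,0,22,1],[0,0,0,0,15,0,1],[0,0,0,0,15,0,1],[0,0,0,0,15,0,1],[0,0,0,0,10,0,1],[0,0,0,0,0,0,1]]}}

```text
t: 4.02
eef_pos: [0.5732, 0.2036, 0.1479]
tcp_rot: [-1.538, 0.386, -0.375]
contact_force: [-0.1, 0.3, -1.3]
width: -0.0
```

```bash
python3 -c "
from w import *
rel([8,46,130])
import cv2
im=[]
d=snapshot('side');a=d['frame'][200:370,230:430,::-1];cv2.imwrite('pics/s1.png',cv2.resize(a,None,fx=3.5,fy=3.5))
print(((proj('side',H(q,[[8,46,130]]))-[230,200])*3.5))"
```

```text
t 4.02 tool shift mm [  9.4  17.9 -15.3] hous pos [ -1.5  61.1 147.9] F hous [-0.3  0.2 -1.3] w -0.0
turn needed [ 0.002  0.015 -0.006] q [ 0.21  0.42 -0.01  1.15  0.    0.69]
[[270.66416967 229.8961664 ]]
```

View pics/s1.png

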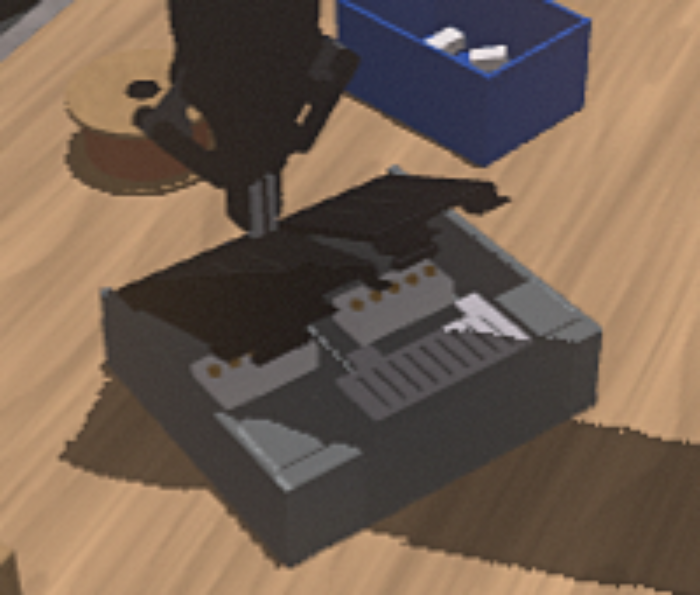

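Tip is at (262,235), over the wide cover as expected. Moving over and approaching.

>>> {"name": "jog_arm", "arguments": {"rows": [[0,0.015,0,3,10,-8,1],[0,0,0,2,10,-7,1],[0,0,0,0,10,0,1],[0,0,0,0,6,0,1],[0,0,0,0,4,0,1],[0,0,0,0,3,0,1],[0,0,0,0,3,0,1]]}}

```text
t: 4.65
eef_pos: [0.574, 0.1874, 0.1052]
tcp_rot: [-1.532, 0.394, -0.394]
contact_force: [0.3, -0.2, 0.3]
width: 0.0001
```

```bash
python3 -c "
from w import *
rel([0,46,60])"
```

```text
t 4.65 tool shift mm [-6.9 45.2 -1.4] hous pos [  6.9  47.3 105.2] F hous [ 0.4 -0.1  0.3] w 0.0001
turn needed [-0.003 -0.003 -0.001] q [ 0.18  0.43 -0.1   1.04  0.    0.68]
```

>>> {"name": "jog_arm", "arguments": {"rows": [[0,0,0,-1,3,0,1],[0,0,0,-1,3,0,1],[0,0,0,-1,3,0,1],[0,0,0,-1,3,0,1],[0,0,0,-1,3,0,1],[0,0,0,-1,3,0,1],[0,0,0,-1,3,0,1],[0,0,0,-1,3,0,1]]}}

```text
t: 5.32
eef_pos: [0.5673, 0.1928, 0.0804]
tcp_rot: [-1.531, 0.392, -0.395]
contact_force: [0.2, -0.3, 1.3]
width: -0.0003
```

```bash
python3 -c "
from w import *
rel([-7,46,60])"
```

```text
t 5.32 tool shift mm [-5.4 20.4 -2.9] hous pos [-1.6 48.8 80.4] F hous [ 0.3 -0.2  1.3] w -0.0003
turn needed [-0.005 -0.002  0.001] q [ 0.19  0.44 -0.15  0.98  0.    0.69]
```

Force is low (about 1 N), consistent with the weak spring. Continuing down.

>>> {"name": "jog_arm", "arguments": {"rows": [[0,0,0,-1,2,-1,1],[0,0,0,-1,2,-1,1],[0,0,0,-1,2,-1,1],[0,0,0,-1,2,0,1],[0,0,0,0,2,0,1],[0,0,0,0,2,0,1]]}}

```text
t: 5.82
eef_pos: [0.5625, 0.1926, 0.0678]
tcp_rot: [-1.529, 0.39, -0.396]
contact_force: [-3.7, -0.0, 11.9]
width: 0.0003
```

```bash
python3 -c "
from w import *
rel([-7,46,60])"
```

```text
t 5.82 tool shift mm [-1.3  7.8 -0.3] hous pos [-5.7 46.3 67.8] F hous [-3.3 -1.8 11.9] w 0.0003
turn needed [-0.006 -0.001  0.002] q [ 0.19  0.44 -0.18  0.94  0.    0.7 ]
```

>>> {"name": "jog_arm", "arguments": {"rows": [[0,0,0,0,2,0,1],[0,0,0,0,2,0,1],[0,0,0,0,2,0,1]]}}

```text
t: 6.07
eef_pos: [0.5621, 0.1929, 0.0656]
tcp_rot: [-1.528, 0.389, -0.397]
contact_force: [-3.6, -0.7, 11.1]
width: -0.0
```

```bash
python3 -c "
from w import *
rel([-7,46,60])"
```

```text
t 6.07 tool shift mm [-0.9  5.6 -0.4] hous pos [-6.2 46.4 65.6] F hous [-2.8 -2.3 11.1] w -0.0
turn needed [-0.008 -0.001  0.003] q [ 0.19  0.44 -0.19  0.94  0.    0.7 ]
```

>>> {"name": "jog_arm", "arguments": {"rows": [[0,0,0,0,3,0,1],[0,0,0,0,3,0,1]]}}

```text
t: 6.23
eef_pos: [0.5614, 0.1931, 0.0618]
tcp_rot: [-1.528, 0.389, -0.396]
contact_force: [-2.3, -0.2, 1.6]
width: -0.0001
```

>>> {"name": "jog_arm", "arguments": {"rows": [[0,0,0,0,3,0,1],[0,0,0,0,3,0,1]]}}

```text
t: 6.4
eef_pos: [0.5615, 0.1934, 0.0592]
tcp_rot: [-1.527, 0.387, -0.397]
contact_force: [-11.7, -2.7, 38.1]
width: -0.0001
```

>>> {"name": "jog_arm", "arguments": {"rows": [[0,0,0,0,-8,0,1],[0,0,0,0,-15,0,1],[0,0,0,0,-20,0,1],[0,0,0,0,-20,0,1],[0,0,0,0,-10,0,1]]}}

```text
t: 6.82
eef_pos: [0.5588, 0.192, 0.132]
tcp_rot: [-1.53, 0.391, -0.394]
contact_force: [0.5, 0.8, 0.5]
width: -0.0002
```

```bash
python3 -c "
from w import *
rel([3,-57,105])
import cv2
d=snapshot('side');a=d['frame'][200:370,230:430,::-1];cv2.imwrite('pics/s2.png',cv2.resize(a,None,fx=3.5,fy=3.5))"
```

```text
t 6.82 tool shift mm [  11.7   26.5 -101.2] hous pos [ -8.7  44.  132. ] F hous [0.1 0.9 0.5] w -0.0002
turn needed [-0.005 -0.001  0.001] q [ 0.19  0.39 -0.1   1.08  0.    0.69]
```

View pics/s2.png

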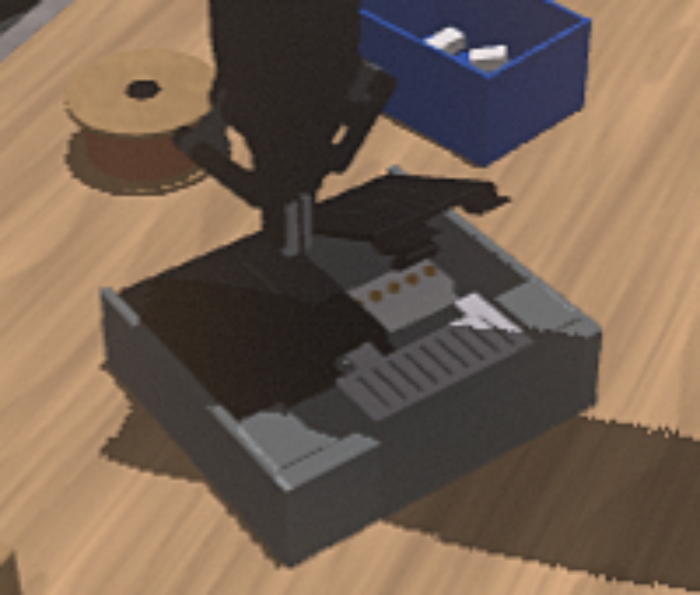

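Wide cover is flat and stays down (free edge at (240,415)–(385,345)); narrow is still up. Moving over the narrow one.

>>> {"name": "jog_arm", "arguments": {"rows": [[0,0,0,2,-4,-20,1],[0,0,0,2,-2,-20,1],[0,0,0,2,0,-20,1],[0,0,0,2,0,-20,1],[0,0,0,2,0,-10,1],[0,0,0,0,0,-4,1],[0,0,0,0,3,0,1]]}}

```text
t: 7.45
eef_pos: [0.5224, 0.1026, 0.1315]
tcp_rot: [-1.529, 0.388, -0.394]
contact_force: [0.6, -0.1, -0.4]
width: -0.0001
```

```bash
python3 -c "
from w import *
rel([3,-57,105])"
```

```text
t 7.45 tool shift mm [ 0.6 26.5 -5.3] hous pos [  2.4 -51.9 131.5] F hous [ 0.6  0.2 -0.4] w -0.0001
turn needed [-0.007  0.001  0.002] q [ 0.04  0.28 -0.25  1.03  0.01  0.54]
```

>>> {"name": "jog_arm", "arguments": {"rows": [[0,0,0,2,8,-2,1],[0,0,0,1,8,-2,1],[0,0,0,0,5,-1,1],[0,0,0,0,4,0,1],[0,0,0,-1,3,0,1],[0,0,0,-1,3,0,1],[0,0,0,-1,3,0,1],[0,0,0,-1,3,0,1],[0,0,0,-1,3,0,1],[0,0,0,-1,3,0,1],[0,0,0,-1,3,0,1],[0,0,0,-1,3,0,1],[0,0,0,-1,3,0,1]]}}

```text
t: 8.53
eef_pos: [0.5154, 0.1043, 0.0723]
tcp_rot: [-1.529, 0.386, -0.391]
contact_force: [-0.9, -0.5, 1.6]
width: -0.0001
```

```bash
python3 -c "
from w import *
rel([-7,-57,60])"
```

```text
t 8.53 tool shift mm [-2.4 12.3 -3.3] hous pos [ -4.6 -53.8  72.3] F hous [-0.6 -0.9  1.6] w -0.0001
turn needed [-0.007  0.005  0.001] q [ 0.04  0.32 -0.36  0.89  0.01  0.54]
```

>>> {"name": "jog_arm", "arguments": {"rows": [[0,0,0,-1,2,-1,1],[0,0,0,-1,2,-1,1],[0,0,0,0,2,0,1],[0,0,0,0,2,0,1]]}}

```text
t: 8.87
eef_pos: [0.5132, 0.1042, 0.0659]
tcp_rot: [-1.527, 0.383, -0.392]
contact_force: [-4.4, -1.0, 11.9]
width: 0.0002
```

>>> {"name": "jog_arm", "arguments": {"rows": [[0,0,0,0,2.5,0,1],[0,0,0,0,2.5,0,1]]}}

```text
t: 9.03
eef_pos: [0.5127, 0.1044, 0.0628]
tcp_rot: [-1.526, 0.383, -0.392]
contact_force: [-1.5, 0.7, 3.6]
width: 0.0001
```

>>> {"name": "jog_arm", "arguments": {"rows": [[0,0,0,0,2.5,0,1]]}}

```text
t: 9.12
eef_pos: [0.5124, 0.1046, 0.0606]
tcp_rot: [-1.526, 0.383, -0.392]
contact_force: [-1.0, -0.3, 0.9]
width: -0.0002
```

>>> {"name": "jog_arm", "arguments": {"rows": [[0,0,0,0,1,0,1]]}}

```text
t: 9.2
eef_pos: [0.5124, 0.1046, 0.0599]
tcp_rot: [-1.525, 0.383, -0.392]
contact_force: [-2.5, -0.2, 11.4]
width: 0.0004
```

>>> {"name": "jog_arm", "arguments": {"rows": [[0,0,0,0,1.5,0,1]]}}

```text
t: 9.28
eef_pos: [0.5124, 0.1046, 0.0596]
tcp_rot: [-1.525, 0.382, -0.393]
contact_force: [-6.8, -1.0, 23.0]
width: 0.0003
```

>>> {"name": "jog_arm", "arguments": {"rows": [[0,0,0,0,-8,0,1],[0,0,0,0,-15,0,1],[0,0,0,-10,-10,5,1],[0,0,0,-15,0,10,1],[0,0,0,-15,0,10,1],[0,0,0,-10,0,5,1]]}}

```text
t: 9.78
eef_pos: [0.4825, 0.1554, 0.0949]
tcp_rot: [-1.523, 0.385, -0.399]
contact_force: [0.1, 0.4, -0.3]
width: 0.0
```

```bash
python3 -c "
from w import *
rel([-63,-20,60])
import cv2
d=snapshot('side');a=d['frame'][200:370,230:430,::-1];cv2.imwrite('pics/s3.png',cv2.resize(a,None,fx=3.5,fy=3.5))
d=snapshot('top');a=d['frame'][220:360,170:320,::-1];cv2.imwrite('pics/t3.png',cv2.resize(a,None,fx=4,fy=4))"
```

```text
t 9.78 tool shift mm [-5.2 35.   4.3] hous pos [-58.  -24.7  94.9] F hous [-0.1  0.4 -0.3] w 0.0
turn needed [-0.013  0.     0.006] q [ 0.15  0.26 -0.38  0.92  0.01  0.65]
```

View pics/s3.png

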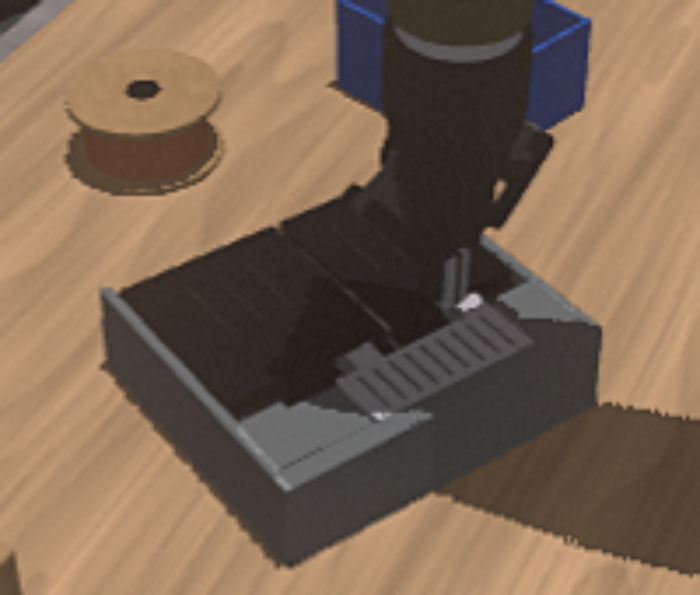

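View pics/t3.png

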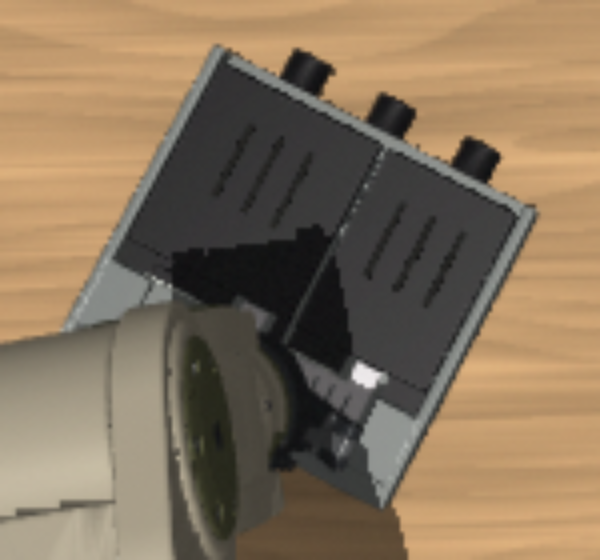

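Both covers lie flat in both views. Approaching the plate.

>>> {"name": "jog_arm", "arguments": {"rows": [[-0.013,0,0.006,-3,8,0,1],[0,0,0,-1,8,0,1],[0,0,0,0,6,0,1],[0,0,0,0,3,0,1],[0,0,0,0,2,0,1]]}}

```text
t: 10.3
eef_pos: [0.4782, 0.1566, 0.064]
tcp_rot: [-1.538, 0.392, -0.389]
contact_force: [-0.1, -0.2, -0.2]
width: -0.0001
```

```bash
python3 -c "
from w import *
rel([-63,-20,60])"
```

```text
t 10.3 tool shift mm [-0.6  4.   5.8] hous pos [-62.4 -25.8  64. ] F hous [ 0.  -0.3 -0.2] w -0.0001
turn needed [ 0.003  0.002 -0.002] q [ 0.16  0.3  -0.41  0.87 -0.    0.66]
```

>>> {"name": "jog_arm", "arguments": {"rows": [[0,0,0,0,1.5,0,1],[0,0,0,0,1.5,0,1],[0,0,0,0,1.5,0,1]]}}

```text
t: 10.55
eef_pos: [0.4779, 0.1555, 0.0578]
tcp_rot: [-1.539, 0.396, -0.389]
contact_force: [-0.5, 0.5, -0.8]
width: -0.0002
```

>>> {"name": "jog_arm", "arguments": {"rows": [[0,0,0,0,1.5,0,1],[0,0,0,0,1.5,0,1]]}}

```text
t: 10.72
eef_pos: [0.4782, 0.1553, 0.056]
tcp_rot: [-1.538, 0.396, -0.389]
contact_force: [-8.1, -0.7, 24.8]
width: -0.0002
```

>>> {"name": "jog_arm", "arguments": {"rows": [[0,0,0,0,1.2,2,1],[0,0,0,0,1.2,3,1]]}}

```text
t: 10.88
eef_pos: [0.4791, 0.1572, 0.0562]
tcp_rot: [-1.544, 0.397, -0.391]
contact_force: [-5.6, -6.2, 11.5]
width: 0.0
```

```bash
python3 -c "
from w import *
rel([-63,-20,56])"
```

```text
t 10.88 tool shift mm [-1.2  0.1  4.7] hous pos [-61.9 -24.7  56.2] F hous [-1.9 -8.2 11.5] w 0.0
turn needed [ 0.01  -0.001 -0.001] q [ 0.16  0.31 -0.42  0.85 -0.01  0.66]
```

>>> {"name": "jog_arm", "arguments": {"rows": [[0,0,0,0,2,1,1],[0,0,0,0,2,3,1],[0,0,0,0,2,4,1]]}}

```text
t: 11.13
eef_pos: [0.4813, 0.1612, 0.0561]
tcp_rot: [-1.55, 0.397, -0.394]
contact_force: [-7.7, -4.1, 19.4]
width: 0.0002
```

```bash
python3 -c "
from w import *
rel([-63,-20,56])"
```

```text
t 11.13 tool shift mm [-1.2  0.1  0.2] hous pos [-61.8 -20.2  56.1] F hous [-4.8 -7.3 19.4] w 0.0002
turn needed [ 0.016 -0.003  0.002] q [ 0.17  0.32 -0.41  0.86 -0.01  0.68]
```

>>> {"name": "jog_arm", "arguments": {"rows": [[0.003,0,0,0,2,4,1],[0.003,0,0,0,2,4,1],[0.003,0,0,0,2,4,1],[0.003,0,0,0,2,4,1]]}}

```text
t: 11.47
eef_pos: [0.4867, 0.1709, 0.0561]
tcp_rot: [-1.548, 0.394, -0.4]
contact_force: [-7.7, -4.8, 18.2]
width: -0.0001
```

```bash
python3 -c "
from w import *
rel([-63,-20,56])"
```

```text
t 11.47 tool shift mm [ -1.2   0.2 -10.9] hous pos [-61.8  -9.1  56.1] F hous [-4.5 -7.9 18.2] w -0.0001
turn needed [ 0.012 -0.005  0.007] q [ 0.19  0.33 -0.39  0.86 -0.01  0.7 ]
```

>>> {"name": "jog_arm", "arguments": {"rows": [[0.003,0,0,0,2,4,1],[0.003,0,0,0,2,4,1],[0.003,0,0,0,2,4,1],[0.003,0,0,0,2,4,1],[0.003,0,0,0,2,4,1]]}}

```text
t: 11.88
eef_pos: [0.4934, 0.1831, 0.056]
tcp_rot: [-1.544, 0.39, -0.407]
contact_force: [-7.0, -4.9, 18.3]
width: -0.0001
```

```bash
python3 -c "
from w import *
rel([-63,-20,56])"
```

```text
t 11.88 tool shift mm [ -1.1   0.1 -24.8] hous pos [-61.7   4.8  56. ] F hous [-3.8 -7.7 18.3] w -0.0001
turn needed [ 0.008 -0.008  0.013] q [ 0.21  0.34 -0.37  0.85 -0.01  0.72]
```

>>> {"name": "jog_arm", "arguments": {"rows": [[0.003,0,0,0,2,4,1],[0.003,0,0,0,2,4,1],[0.003,0,0,0,2,4,1]]}}

```text
t: 12.13
eef_pos: [0.4977, 0.1899, 0.0559]
tcp_rot: [-1.543, 0.388, -0.413]
contact_force: [-5.8, -7.5, 16.8]
width: -0.0
```

>>> {"name": "jog_arm", "arguments": {"rows": [[0.003,0,0,0,2,3,1],[0.003,0,0,0,2,3,1]]}}

```text
t: 12.3
eef_pos: [0.5001, 0.1922, 0.0558]
tcp_rot: [-1.543, 0.385, -0.417]
contact_force: [-7.5, -7.4, 17.3]
width: -0.0002
```

```bash
python3 -c "
from w import *
rel([-63,-20,56])"
```

```text
t 12.3 tool shift mm [ -2.4  -0.1 -36.1] hous pos [-60.2  16.   55.8] F hous [ -3.  -10.1  17.3] w -0.0002
turn needed [ 0.005 -0.011  0.022] q [ 0.23  0.35 -0.36  0.85 -0.02  0.74]
```

Lateral force rose to 10 N: end stop or slip. Lifting to look.

>>> {"name": "jog_arm", "arguments": {"rows": [[0,0,0,0,-8,0,1],[0,0,0,0,-15,0,1],[0,0,0,0,-30,0,1],[0,0,0,0,-30,0,1],[0,0,0,-20,-20,-20,1],[0,0,0,-10,0,-30,1],[0,0,0,0,0,-30,1],[0,0,0,0,0,-30,1],[0,0,0,0,0,0,1]]}}

```text
t: 13.05
eef_pos: [0.4183, 0.1115, 0.1675]
tcp_rot: [-1.54, 0.376, -0.42]
contact_force: [-0.4, -0.7, 0.8]
width: 0.0001
```

```bash
python3 -c "
from w import *
rel([-63,-20,60])
import cv2
d=snapshot('side');a=d['frame'][260:350,290:410,::-1];a=cv2.resize(a,None,fx=6,fy=6,interpolation=cv2.INTER_CUBIC)
for y0,col in ((75,(0,255,0)),(71,(0,255,255)),(-35,(0,255,0)),(-39,(0,255,255))):
    p=((proj('side',H(q,[[-83,y0,56],[-43,y0,56]]))-[290,260]+.5)*6).astype(int);print(y0,p.tolist());cv2.line(a,tuple(p[0].tolist()),tuple(p[1].tolist()),col,1)
cv2.imwrite('pics/s4.png',a)
d=snapshot('top');cv2.imwrite('pics/t4.png',cv2.resize(d['frame'][220:360,170:320,::-1],None,fx=4,fy=4))"
```

```text
t 13.05 tool shift mm [ 26.6 108.4  74.2] hous pos [-93.3 -94.1 167.5] F hous [-0.  -0.8  0.8] w 0.0001
turn needed [-0.001 -0.007  0.029] q [ 0.09  0.05 -0.43  1.06 -0.02  0.59]
75 [[198, 405], [126, 332]]
71 [[208, 400], [136, 327]]
-35 [[474, 265], [398, 200]]
-39 [[484, 260], [408, 195]]
```

View pics/s4.png

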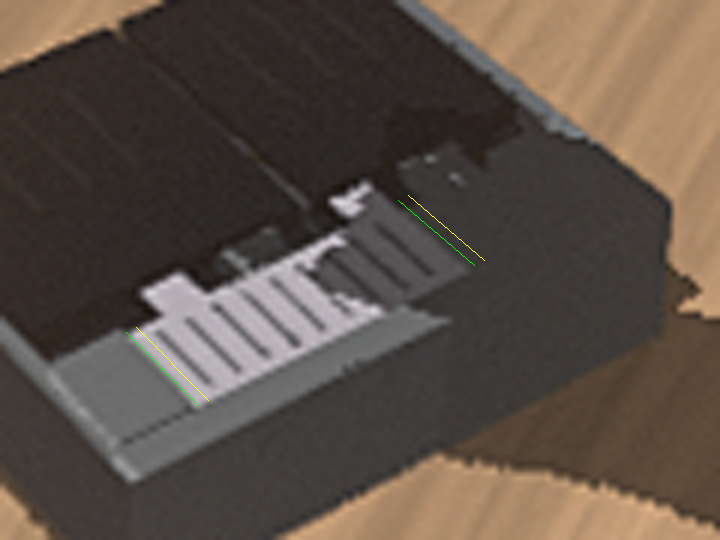

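View pics/t4.png

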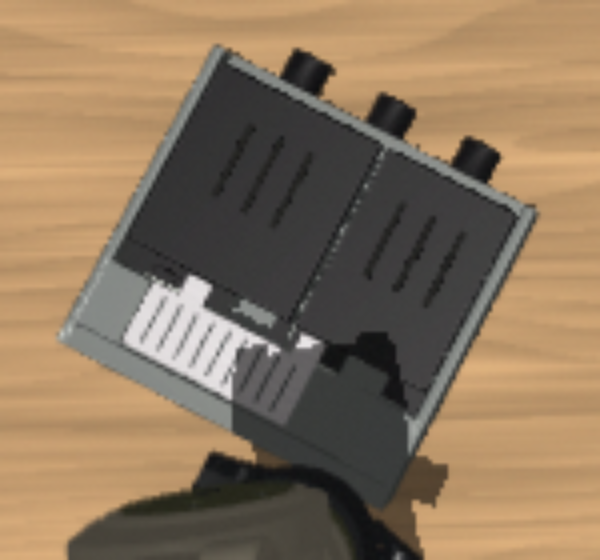

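The plate's left edge meets the recess end in the top view, at (125,345)–(150,282). In the side view its right edge matches the y=-35 (home) line, but the left edge reads 72–75. I'll do one more press-and-drag to make sure.

>>> {"name": "jog_arm", "arguments": {"rows": [[0,0,0.029,8,0,25,1],[0,0,0,8,10,25,1],[0,0,0,8,20,25,1],[0,0,0,2,25,5,1],[0,0,0,0,20,0,1],[0,0,0,0,10,0,1],[0,0,0,0,3,0,1],[0,0,0,0,0,0,1]]}}

```text
t: 13.82
eef_pos: [0.4936, 0.1806, 0.0776]
tcp_rot: [-1.524, 0.387, -0.402]
contact_force: [-0.8, -0.0, 0.6]
width: 0.0002
```

```bash
python3 -c "
from w import *
rel([-63,-10,60])"
```

```text
t 13.82 tool shift mm [ -2.7  17.4 -12.9] hous pos [-60.4   2.7  77.6] F hous [-0.7 -0.4  0.6] w 0.0002
turn needed [-0.012 -0.004  0.007] q [ 0.19  0.31 -0.36  0.89  0.01  0.7 ]
```

>>> {"name": "jog_arm", "arguments": {"rows": [[-0.012,0,0,-2,6,0,1],[0,0,0,-1,5,0,1],[0,0,0,0,3,0,1],[0,0,0,0,2,0,1],[0,0,0,0,1.5,0,1],[0,0,0,0,1.5,0,1]]}}

```text
t: 14.32
eef_pos: [0.4934, 0.1836, 0.0598]
tcp_rot: [-1.535, 0.386, -0.403]
contact_force: [0.4, 0.4, 0.7]
width: -0.0003
```

>>> {"name": "jog_arm", "arguments": {"rows": [[0,0,0,0,1.5,0,1],[0,0,0,0,1.5,0,1]]}}

```text
t: 14.48
eef_pos: [0.4938, 0.1835, 0.0572]
tcp_rot: [-1.534, 0.385, -0.404]
contact_force: [0.8, -0.3, 0.4]
width: 0.0001
```

```bash
python3 -c "
from w import *
rel([-63,-10,56])"
```

```text
t 14.48 tool shift mm [ -1.4   1.2 -15.4] hous pos [-61.5   5.3  57.2] F hous [0.9 0.1 0.4] w 0.0001
turn needed [-0.004 -0.003  0.011] q [ 0.21  0.33 -0.38  0.85 -0.    0.71]
```

>>> {"name": "jog_arm", "arguments": {"rows": [[0,0,0,0,1.5,0,1],[0,0,0,0,2,1,1]]}}

```text
t: 14.65
eef_pos: [0.4942, 0.1835, 0.0556]
tcp_rot: [-1.535, 0.385, -0.405]
contact_force: [-11.4, -7.1, 31.0]
width: -0.0
```

>>> {"name": "jog_arm", "arguments": {"rows": [[0,0,0,0,2,2,1],[0,0,0,0,2,3,1]]}}

```text
t: 14.82
eef_pos: [0.4943, 0.1839, 0.0559]
tcp_rot: [-1.544, 0.387, -0.408]
contact_force: [-7.1, -9.1, 21.2]
width: 0.0004
```

```bash
python3 -c "
from w import *
rel([-63,-10,56])"
```

```text
t 14.82 tool shift mm [ -1.6  -0.1 -15.9] hous pos [-61.3   5.9  55.9] F hous [ -1.9 -11.4  21.2] w 0.0004
turn needed [ 0.006 -0.006  0.015] q [ 0.21  0.34 -0.37  0.85 -0.01  0.72]
```

>>> {"name": "jog_arm", "arguments": {"rows": [[0,0,0,0,2,3,1],[0,0,0,0,2,3,1]]}}

```text
t: 14.98
eef_pos: [0.4956, 0.1851, 0.0559]
tcp_rot: [-1.552, 0.388, -0.411]
contact_force: [-6.8, -6.7, 18.7]
width: -0.0001
```

```bash
python3 -c "
from w import *
rel([-63,-10,56])"
```

```text
t 14.98 tool shift mm [ -2.1   0.1 -17.6] hous pos [-60.7   7.6  55.9] F hous [-2.8 -9.1 18.7] w -0.0001
turn needed [ 0.014 -0.008  0.019] q [ 0.22  0.34 -0.37  0.86 -0.02  0.73]
```

With 11.4 N sideways (more than the 8 N rub) it did not move until the fingers slipped, so the plate is against its stop. Retreating and checking.

>>> {"name": "jog_arm", "arguments": {"rows": [[0,0,0,0,-8,0,1],[0,0,0,0,-15,0,1],[0,0,0,0,-30,0,1],[0,0,0,0,-30,0,1],[0,0,0,0,-30,-20,1],[0,0,0,0,-10,-40,1],[0,0,0,0,0,-40,1],[0,0,0,0,0,-40,1],[0,0,0,0,0,-40,1],[0,0,0,0,0,-40,1],[0,0,0,0,0,-40,1],[0,0,0,0,0,-40,1],[0,0,0,0,0,-40,1],[0,0,0,0,0,0,1],[0,0,0,0,0,0,1],[0,0,0,0,0,0,1]]}}

```text
t: 16.32
eef_pos: [0.326, -0.1242, 0.195]
tcp_rot: [-1.553, 0.377, -0.432]
contact_force: [-0.1, 0.7, 0.3]
width: 0.0002
```

```bash
python3 -c "
from w import *
rel([-63,-20,60])
import cv2
d=snapshot('side');a=d['frame'][240:350,255:405,::-1];cv2.imwrite('pics/s5.png',cv2.resize(a,None,fx=5,fy=5,interpolation=cv2.INTER_CUBIC))
d=snapshot('top');cv2.imwrite('pics/t5.png',d['frame'][:,:,::-1]);cv2.imwrite('pics/t5c.png',cv2.resize(d['frame'][220:360,170:320,::-1],None,fx=4,fy=4))"
```

```text
t 16.32 tool shift mm [-11.7 131.2 326.5] hous pos [ -61.2 -345.1  195. ] F hous [-0.4  0.5  0.3] w 0.0002
turn needed [ 0.011 -0.014  0.039] q [-0.59 -0.15 -0.55  1.12 -0.01 -0.07]
```

View pics/s5.png

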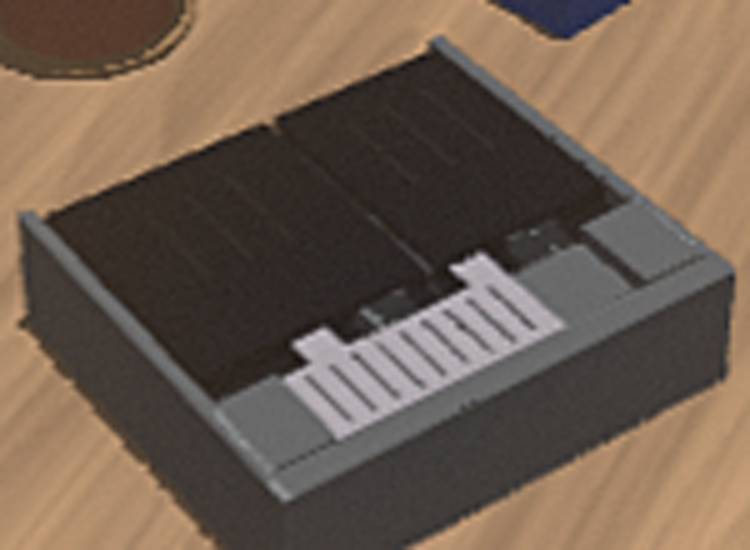

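View pics/t5c.png

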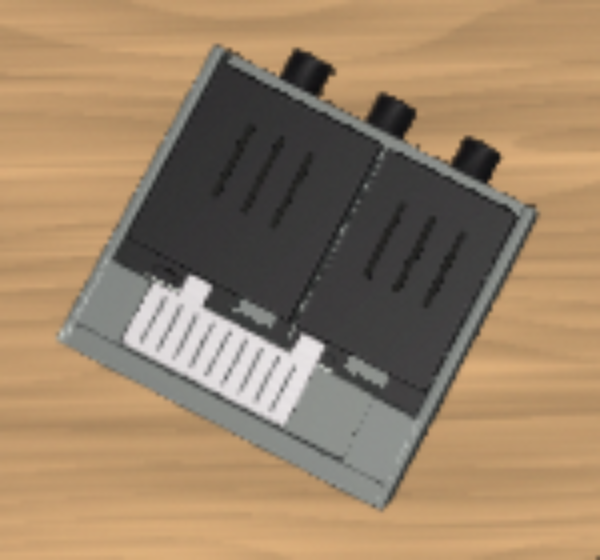

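View pics/t5.png

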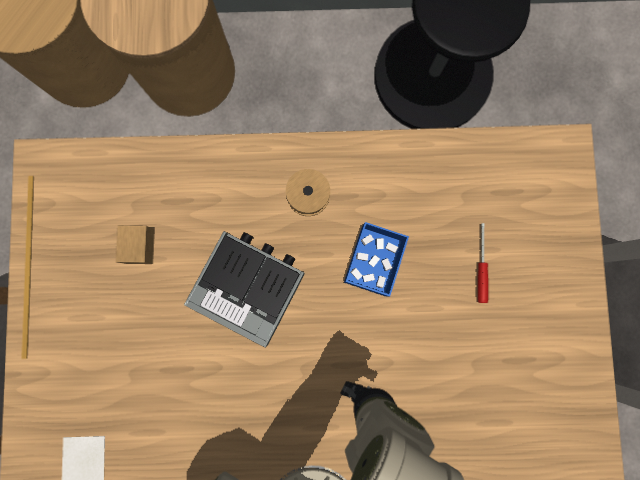

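Covers flat and bystanders unmoved. The plate's left edge sits at the channel end, and the exposed recess behind it measures 65 px against 183 px for the 110 mm plate, so about 39 mm. Handing in.

```bash
python3 -c "
from cell import *
print(job_done())"
```

```text
the job is handed in; nothing more can be done
None
```

I pressed the wide cover shut, then the narrow one, and dragged the locking plate home with shut fingertips. The job was handed in at about 16.3 s; no verdict was reported.

**Last checks**
- **Covers:** both lie flat in both camera views after release.
- **Plate:** its leading edge meets the channel end. The recess left behind it measures about 39 mm, against 40 mm of full travel. A second drag at 11.4 N sideways, more than its 8 N rub, barely moved the fingers before they slipped.
- **Bystanders:** the bin, reel, screwdriver and carton look unmoved in the top view.
- **Arm:** it ended well clear of everything, at about zero contact force.

**What disagreed or came close**
- The wide cover bottomed out at about 38 N straight down (40 N in all), near the 45 N limit. I used smaller steps for the narrow cover. Forces were read only at the end of each move, so a short peak in between could have been missed.
- In one earlier side view the plate's leading edge seemed 0 to 3 mm short of home, which is why I did the second drag.

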